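Kit up the fixture service caddy

TASK

Make up the fixture service kit: put the smaller tape roll, the clear nest block, the flanged bush and the square spacer each into its own bay of the low black caddy, centred on its outline or recess: the roll flat over the post, the block flat and lined up with its rectangle, the bush (flange down) and the spacer upright in their recesses. Leave the larger tape roll and the bush without a flange where they are, and let go of everything.

Things in the scene. Friction and masses are not known exactly. Their poses are not given: they have to be found in the camera images.
- small_roll: The smaller, thinner of two tape rolls: a flat amber ring, 60 mm outside diameter, bore about 30 mm, 12 mm high, lying flat. Origin: centre of its underside; z up. Loose, 50 g.
- nest_block: Clear, plain rectangular nest block, 44 (x) x 65 (y) x 12 mm, lying flat. Origin: centre of its underside; z up. Loose, 30 g.
- flanged_bush: Steel bush standing upright on its flange: tube of 26 mm diameter, 14 mm bore, 36 mm high overall, with a flange of 38 mm diameter and 5 mm thickness at the bottom. Origin: centre of its underside; z up. Loose, 80 g.
- square_spacer: Square steel spacer standing upright: 26 x 26 mm, 34 mm high, with a 13 mm bore down its length. Origin: centre of its underside; z up, x and y square to its sides. Loose, 90 g.
- large_roll: Look-alike, does not belong in the kit: the larger, thicker tape roll, a white ring of 68 mm outside diameter, 18 mm high. Origin: centre of its underside. Loose. (All parts stand in one row along the front of the worktop; behind it, from 0.56 m ahead of the robot, stand fixtures 130 mm high at the front and taller farther back: travel along the row, not over them.)
- plain_bush: Look-alike, does not belong in the kit: steel bush without a flange, 26 mm diameter, 14 mm bore, 36 mm high, standing upright. Origin: centre of its underside. Loose.
- bay_roll: Bay for the tape roll: round black outline, 62 mm, round a metal post of 12 mm diameter that rises 9 mm above the flat top; the roll lies on the top, post in its bore. Grey insert 96 (x) x 72 (y) x 8 mm, one of four at 75 mm pitch along y in a fixed black caddy, rim flush with the tops. Origin: centre of its underside, 4 mm above the worktop.
- bay_block: Bay for the nest block: a flat insert with a black rectangular outline 46 (x) x 67 (y) mm at the centre of its top; the block lies on the top with its 44 mm side along the insert's x. Grey insert 96 (x) x 72 (y) x 8 mm, one of four at 75 mm pitch along y in a fixed black caddy, rim flush with the tops. Origin: centre of its underside, 4 mm above the worktop.
- bay_bush: Bay for the flanged bush: a round recess with a black floor, 54 mm in diameter and 4 mm deep, at the centre of the top (its floor is 4 mm above the origin). Grey insert 96 (x) x 72 (y) x 8 mm, one of four at 75 mm pitch along y in a fixed black caddy, rim flush with the tops. Origin: centre of its underside, 4 mm above the worktop.
- bay_spacer: Bay for the square spacer: a square recess with a black floor, 44 x 44 mm and 4 mm deep, at the centre of the top (its floor is 4 mm above the origin). Grey insert 96 (x) x 72 (y) x 8 mm, one of four at 75 mm pitch along y in a fixed black caddy, rim flush with the tops. Origin: centre of its underside, 4 mm above the worktop.
Not all that is in view belongs to the job. What is shaped like the small_roll but turquoise is not meant.

How it is judged:
At the end, for the whole second after the job is handed in: Each kit part is within 12 mm of its own bay's centre, resting on its seat (height within 3 mm), tilted under 0.12 rad; the block lined up with its outline within 0.3 rad; all at rest and released; the larger roll and the plain bush are within 20 mm of where they started (horizontal distance between small_roll and bay_roll below 0.012 m and z of small_roll in the frame of bay_roll between 0.005 and 0.011 m and angle between each of small_roll, nest_block, flanged_bush, square_spacer's own z axis and vertical below 0.12 rad and linear speed of each of small_roll, nest_block, flanged_bush, square_spacer below 0.02 m/s and angular speed of each of small_roll, nest_block, flanged_bush, square_spacer below 0.3 rad/s and contact force between each of small_roll, nest_block, flanged_bush, square_spacer and the fingers below 0.05 N and horizontal distance between nest_block and bay_block below 0.012 m and z of nest_block in the frame of bay_block between 0.005 and 0.011 m and horizontal distance between flanged_bush and bay_bush below 0.012 m and z of flanged_bush in the frame of bay_bush between 0.001 and 0.007 m and horizontal distance between square_spacer and bay_spacer below 0.012 m and z of square_spacer in the frame of bay_spacer between 0.001 and 0.007 m and angle between the x axis of nest_block and the x axis of bay_block, either way round below 0.3 rad and distance of each of large_roll, plain_bush from where it was at the start of the episode below 0.02 m); the robot touches nothing.
It fails at once if a look-alike (larger roll or plain bush) is moved by more than 30 mm (distance of any of large_roll, plain_bush from where it was at the start of the episode above 0.03 m).
It fails at once if a look-alike is tipped over (angle between any of large_roll, plain_bush's own z axis and vertical above 0.6 rad).
It also fails if it takes over 106 s, if anything falls off the work surface, if the arm or the gripper's body presses on something with over 40 N, if the wrist force passes 120 N, or if a joint passes its speed limit or range.

ROBOT

A 7-joint arm with a two-finger parallel gripper is mounted at the origin on a cart in front of the work surface, level with it; the furniture and walls round the work are solid. World frame = base frame: x ahead of the robot, y to its left, z up, the work surface at z = 0. Lengths are in m, angles in rad, forces in N, time in s.
With the tool pointing down it reaches from about 0.35 to 0.9 m from the base axis. Payload 8.1 kg.
Tool frame: the origin (TCP) lies between the finger pads; the fingertips stand 11 mm ahead of it and the grasp point (between the pads) lies 8 mm behind it; z points along the fingers, y is the line along which they close (so a half turn about z gives the same grasp; the last joint's range is limited). The gripper opens to 92 mm and grips with 3 to 60 N. Pads are 19 mm wide; open, the fingers measure 130 mm over their backs; the gripper's body (75 mm by 190 mm) begins 47 mm behind the grasp point.
Start: joints at [1.177, 0.434, 0.025, 1.573, -0.012, 1.134, -0.075], TCP at [0.179, -0.599, 0.238] pointing down, gripper open.
Joint ranges: [-2.62, 2.62], [-0.44, 2.09], [-1.27, 1.32], [0.08, 2.57], [-1.32, 4.46], [0.12, 2], [-2.74, 2.74]. Speed limits (rad/s): [2.22, 2.22, 3.01, 3.01, 3.14, 3.14, 3.14].

INTERFACE

Orientations are given as a rotation vector (axis times angle).
In Python, from cell import observe, get_image, camera_params, sign_off gives the robot as it stands.
- The arm moves only by the shell command python3 -m pendant 'ROWS' [FORCE]. ROWS is JSON, one flat list of numbers, 7 for each row, row after row: the shift along the tool's x, y, z in m, then the turn, a rotation vector about the tool's x, y, z in rad, then the finger opening in m, from 0 to 0.0918. In form: [dx, dy, dz, rx, ry, rz, jaw, dx, dy, dz, rx, ry, rz, jaw, ...]. A call has 1 to 10 rows; each row shifts and turns the commanded pose from where the row before left it, along the tool's axes as they then stand; what a row does not reach is not made up. A row lasts 1/8 s, in which the tool goes at most 62.5 mm and 10.7 degrees, less where a joint would pass 70% of its speed; a pose out of reach is approached as far as the arm can. A call is refused whole if a number of a shift passes 0.0625 or a number of a turn 0.188, either way. A call with a gripper value outside its range is refused whole. The fingers move at their own pace and stop on an object; FORCE is the grip in N (left out, the last holds). Time passes only in rows, so rows that do not move let the fingers close. It gives the time, the measured TCP pose, the force, the opening and the grip force at its end, in the units of the state.
- observe(): the state, without advancing time (a new reading comes with each control period).
- get_image(name): name is "side" or "top"; returns the picture (480x640x3 uint8, red, green, blue); there is no depth.
- camera_params(name): a dict with "intrinsics" (3x3 intrinsics, pixels), "eye" and "rotation" of the camera in the world. Camera axes: x right, y down, z forward; pixel columns grow to the right and rows downward; lengths in m; the calibration is good to about 2 mm. A picture is of the moment at which its call begins. camera_params takes no time and is no camera call.
- sign_off(): hands the job in; it is judged then, once.
The state is a dict: "clock": time; "joints": joint angles; "dq": joint speeds; "joint_efforts": joint torques, N m; "position": TCP position; "ee_rot": TCP orientation; "force": force on the tool from outside, world axes, zero at the start; "ft_torque": the same for the moment, N m; "width": opening from 0.0 (shut) to 1.0 (fully open); "gripper_force": force on a finger pad.
Only numpy, scipy, OpenCV 4.12 (cv2) and the standard library are available. Lean on these libraries where they do the work, as an engineer would, in place of code of your own. Each camera call takes 0.05 s, during which the arm holds its last target. There are 200 camera calls.

## Working session

There is one attempt and no reset: what is moved stays moved. The work goes in short steps, Python scripts to look and compute and a shell command to move; the robot and the scene stay as the last step left them, time stands still between calls to the robot, and variables do not carry over. Pictures are saved under pics/ and viewed, at most 14 in all, crops included, and the job is handed in when it is done.

```bash
ls; mkdir -p pics
python3 - <<'E'
from cell import *
import cv2
print(observe())
for n in("top","side"):
    p=camera_params(n);print(n,p)
    cv2.imwrite(f"pics/{n}0.png",get_image(n)[:,:,::-1])
E
```

```text
pics
{'clock': 0.0, 'joints': array([ 1.1773981 ,  0.43520617,  0.02499491,  1.57407061, -0.0115642 ,
        1.13401307, -0.07510796]), 'dq': array([-4.96066636e-04,  3.39828950e-05,  5.56071662e-04,  1.78457769e-03,
        2.49763115e-04, -1.50042668e-04,  3.98899025e-04]), 'joint_efforts': array([-3.11294696e-05, -6.67857599e+01,  9.84789021e-01, -3.14466405e+01,
       -6.05343003e-02,  4.28833324e-02,  1.46165726e-04]), 'position': array([ 0.17898325, -0.59831821,  0.23696592]), 'ee_rot': array([-3.10697776e+00, -4.54831986e-01,  6.33917199e-04]), 'force': array([0.05540796, 0.54033339, 0.46864239]), 'ft_torque': array([ 0.006251  , -0.02178118,  0.04552432]), 'gripper_force': 0.0, 'width': 0.9999080999564425}
top {'intrinsics': array([[565.69906921,   0.        , 313.25751202],
       [  0.        , 565.69906921, 243.76758658],
       [  0.        ,   0.        ,   1.        ]]), 'eye': array([ 0.33607225, -0.05681657,  1.45150865]), 'rotation': array([-2.17204833,  2.14455742, -0.12017753])}
side {'intrinsics': array([[604.47470455,   0.        , 309.51751515],
       [  0.        , 604.47470455, 244.79000679],
       [  0.        ,   0.        ,   1.        ]]), 'eye': array([-0.04064007, -1.54842221,  1.18774074]), 'rotation': array([-2.17273623,  0.33799457, -0.20320415])}
```

View pics/top0.png

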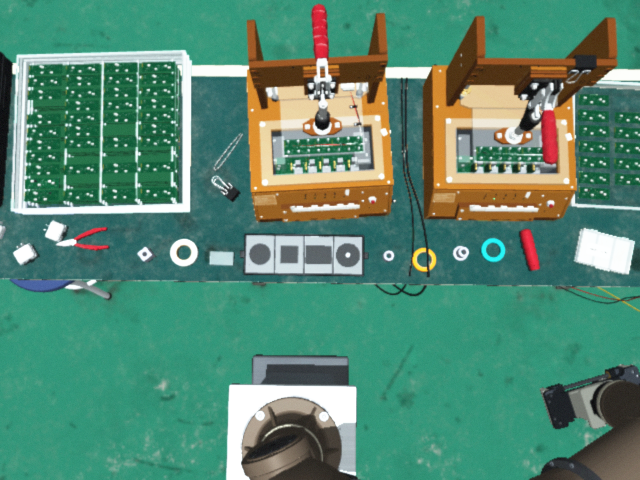

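View pics/side0.png

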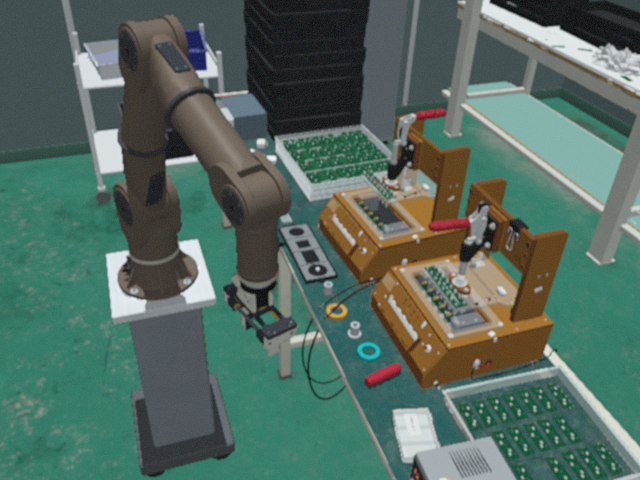

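The top picture shows, left to right along the row: a square part (145,254), the white roll (183,252), the clear block (221,257), the caddy with round, square, flat and post bays (260/289/318/348, 255), a bush (388,256), the amber roll (424,260), a bush (461,253) and the turquoise ring (493,250). The bush wanted is (388,256) or (461,253). The ring is amber (424,260), not turquoise. I'll confirm both in a crop.

```bash
cat > h.py <<'E'
import numpy as np, cv2
from scipy.spatial.transform import Rotation as R
from cell import *
P={n:camera_params(n) for n in("top","side")}
def ray(n,uv):
    p=P[n];d=R.from_rotvec(p["rotation"]).as_matrix()@np.linalg.inv(p["intrinsics"])@[uv[0],uv[1],1]
    return p["eye"],d
def plane(n,uv,z):
    e,d=ray(n,uv);return e+d*(z-e[2])/d[2]
def proj(n,X):
    p=P[n];q=p["intrinsics"]@R.from_rotvec(p["rotation"]).as_matrix().T@(np.array(X)-p["eye"]);return q[:2]/q[2]
def tri(a,b):
    (e1,d1),(e2,d2)=ray("top",a),ray("side",b)
    s=np.linalg.lstsq(np.c_[d1,-d2],e2-e1,rcond=None)[0]
    A,B=e1+s[0]*d1,e2+s[1]*d2;return (A+B)/2,np.linalg.norm(A-B)
E
python3 - <<'E'
from h import *
for n,uv in dict(spacer=(145,254),white=(183,252),block=(221,257),b1=(260,255),b4=(348,255),bushA=(388,256),amber=(424,260),bushB=(461,253)).items():
    X=plane("top",uv,.015);print(n,X.round(3),proj("side",X).round(0))
t=cv2.imread("pics/top0.png");s=cv2.imread("pics/side0.png")
a=cv2.resize(t[235:280,130:330],None,fx=4,fy=4,interpolation=cv2.INTER_CUBIC)
b=cv2.resize(t[235:280,315:515],None,fx=4,fy=4,interpolation=cv2.INTER_CUBIC)
c=cv2.resize(s[215:365,270:390],None,fx=4,fy=4,interpolation=cv2.INTER_CUBIC)
cv2.imwrite("pics/c1.png",np.vstack([a,b]));cv2.imwrite("pics/c2.png",c)
E
```

```text
spacer [0.473 0.382 0.015] [272. 190.]
white [0.48  0.285 0.015] [280. 203.]
block [0.468 0.188 0.015] [285. 217.]
b1 [0.474 0.088 0.015] [295. 232.]
b4 [ 0.477 -0.136  0.015] [317. 270.]
bushA [ 0.476 -0.238  0.015] [327. 290.]
amber [ 0.467 -0.33   0.015] [335. 310.]
bushB [ 0.486 -0.424  0.015] [353. 330.]
```

View pics/c1.png

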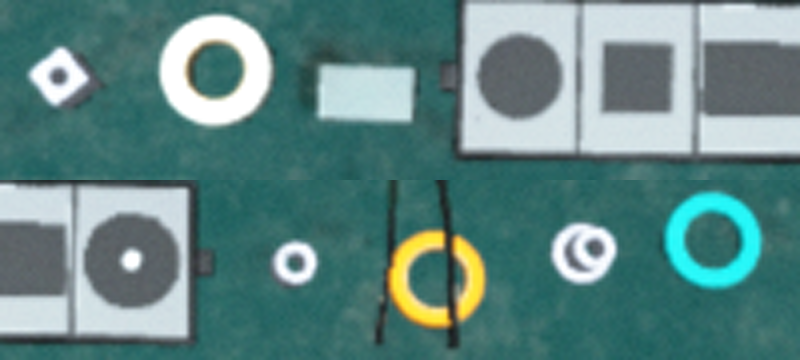

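View pics/c2.png

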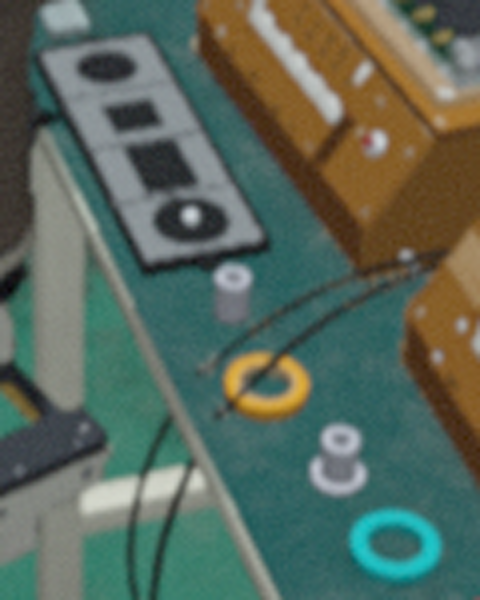

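The crops show that (388,256) is a plain tube. (461,253) has a wide flange at its foot in both views (side (353,330)), so that is the flanged bush. The amber ring (424,260) is about 60 mm and the white one (183,252) about 68 mm, so amber is the small roll. The bays run bush, spacer, block, roll from +y to −y, and the spacer stands as a diamond. Next I'll measure.

```bash
cat > m.py <<'E'
from h import *
def blobs(img,n,roi,kind,S=4):
    x,y,w,h=roi;c=cv2.resize(img[y:y+h,x:x+w],None,fx=S,fy=S,interpolation=cv2.INTER_CUBIC)
    hsv=cv2.cvtColor(c,cv2.COLOR_RGB2HSV)
    H,Sa,V=[hsv[:,:,i].astype(int) for i in range(3)]
    m={"bright":(V>150)&(Sa<70),"amber":(H>12)&(H<35)&(Sa>110)&(V>110),"dark":(V<125)&(Sa<90)}[kind]
    cs,_=cv2.findContours(m.astype(np.uint8),cv2.RETR_EXTERNAL,cv2.CHAIN_APPROX_NONE)
    out=[]
    for k in sorted(cs,key=cv2.contourArea,reverse=True):
        if cv2.contourArea(k)<S*S*12: continue
        q=((k[:,0,:]+.5)/S-.5+[x,y]).astype(np.float32); out.append(q)
    return out
def desc(q,n,z):
    W=np.array([plane(n,p,z)[:2] for p in cv2.convexHull(q)[:,0]])
    (c,s,a)=cv2.minAreaRect((W*1000).astype(np.float32)); return np.round(c,1),np.round(s,1),round(a,1)
E
python3 - <<'E'
from m import *
t=get_image("top");s=get_image("side")
T=dict(spacer=((132,240,26,28),"bright",.034),white=((165,235,36,36),"bright",.018),block=((203,240,36,32),"bright",.012),bays=((240,230,130,52),"dark",.012),
 plain=((378,245,20,22),"bright",.036),amber=((405,242,38,38),"amber",.012),bush=((448,238,26,30),"bright",.005))
for k,(r,kd,z) in T.items():
    for q in blobs(t,"top",r,kd)[:6]: print(k,q.mean(0).round(1),desc(q,"top",z))
print("SIDE")
T=dict(amber=((322,298,30,26),"amber",.012),bush=((343,318,22,24),"bright",.02),plain=((318,278,18,22),"bright",.036),block=((274,208,22,18),"bright",.012),bays=((280,222,62,64),"dark",.012))
for k,(r,kd,z) in T.items():
    for q in blobs(s,"side",r,kd)[:6]: print(k,q.mean(0).round(1),desc(q,"side",z),desc(q,"side",0)[0])
a=cv2.resize(t[238:274,195:255],None,fx=8,fy=8,interpolation=cv2.INTER_CUBIC)
b=cv2.resize(s[170:225,250:310],None,fx=8,fy=8,interpolation=cv2.INTER_CUBIC)[:,:480]
b=b[:288*2];cv2.imwrite("pics/c3.png",cv2.resize(np.vstack([a,b]),None,fx=.8,fy=.8)[:,:,::-1])
E
```

```text
spacer [144.1 253.7] (array([472.4, 378.8]), array([30.9, 30.6]), 39.4)
white [183.3 252. ] (array([479.1, 283.7]), array([72.4, 72. ]), 27.8)
block [221. 258.] (array([466. , 188.3]), array([60.8, 36. ]), 89.4)
bays [303.9 254.6] (array([476.9, -23. ]), array([111.8, 327.5]), 1.1)
plain [388.5 255.2] (array([ 476.1, -236.5]), array([27.6, 27.8]), 89.9)
amber [419.  259.6] (array([ 468.1, -317.6]), array([62.5, 39.1]), 3.4)
amber [431.6 258.9] (array([ 470.2, -350.3]), array([53.2, 19.8]), 2.2)
bush [460.3 252.6] (array([ 487.8, -424.4]), array([39.7, 41.2]), 62.9)
SIDE
amber [336.1 310.9] (array([ 470. , -331.5]), array([71.6, 61.1]), 68.8) [ 475.3 -319.1]
bush [354.8 324.6] (array([ 497. , -408.4]), array([31., 26.]), 68.6) [ 506.2 -388.9]
bush [353.9 334.1] (array([ 480.6, -442.2]), array([32.3, 38.7]), 61.2) [ 489.5 -423.3]
plain [327.9 284. ] (array([ 477.6, -235.7]), array([30.9, 26.3]), 69.9) [ 493.8 -194.7]
block [286.  218.4] (array([469.3, 184.7]), array([34.9, 46.8]), 0.4) [474.5 202.4]
bays [301.6 257.6] (array([465.8, -25.9]), array([145., 387.]), 1.3) [471.  -10.3]
bays [327.8 243.5] (array([557.7,   8.8]), array([241.9,  37.7]), 89.9) [563.8  24.7]
bays [292.9 280.4] (array([ 396.6, -154.1]), array([62.9, 23.7]), 73.2) [ 401.1 -139.9]
```

View pics/c3.png

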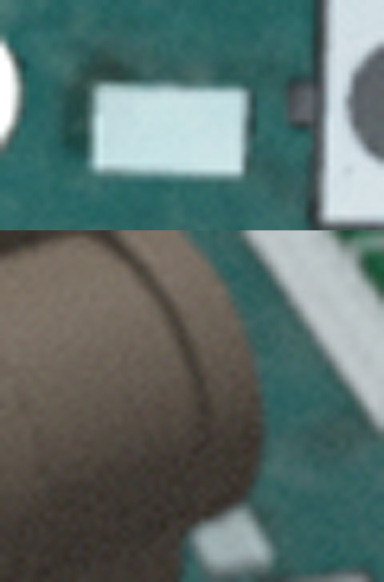

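The crop shows the block bright at about (221,258) in the top picture, with the caddy's end tab at (242,254). It reads slightly smaller than stated, so I'll check that by grip width. Next the bays, and the heights from two views.

Run:
```python
from m import *
t=get_image("top");s=get_image("side")
def bay(img,n,X,w):
    u=proj(n,X); r=(int(u[0]-w[0]/2),int(u[1]-w[1]/2),w[0],w[1]); q=blobs(img,n,r,"dark")
    return q[0] if q else None
for k,y,z in(("bush",.090,.008),("spacer",.015,.008),("block",-.06,.012),("roll",-.135,.012)):
    a=bay(t,"top",(.477,y,.012),(28,34)); b=bay(s,"side",(.477,y,.012),(24,18) if k!="block" else (26,20))
    c=lambda q:np.array(cv2.minAreaRect(q)[0]) if q is not None else None
    A,B=c(a),c(b)
    print(k,desc(a,"top",z),A.round(1),B if B is None else B.round(1), None if B is None else [v.round(4) for v in tri(A,B)])
for k,A,B in(("bushtop",(463.6,251.8),(355.1,324.9)),("plaintop",(388.5,255.2),(328.2,284.3)),("amber",(424.1,259.6),(336.3,310.8))):
    print(k,[v.round(4) for v in tri(A,B)])
print(plane("top",(463.6,251.8),.036),plane("top",(348,255),.021))
q=blobs(t,"top",(132,240,26,28),"bright")[0];print(cv2.approxPolyDP(cv2.convexHull(q),3,True)[:,0].round(1).tolist())
o=observe();Rm=R.from_rotvec(o["ee_rot"]).as_matrix();print(Rm.round(3),o["position"])
for y,rows in ((.19,213),(-.02,213)): print(plane("top",(320,215),.13), plane("top",(130,213),.06))
```

```text
bush (array([478.4,  90.7]), array([50.5, 50.9]), 7.9) [259.4 253.7] [296.1 231.4] [array([0.4786, 0.0897, 0.0146]), np.float64(0.0018)]
spacer (array([478.9,  15. ]), array([41.2, 41.2]), 0.7) [288.9 253.9] [302.7 243.6] [array([0.4788, 0.0144, 0.0143]), np.float64(0.0011)]
block (array([478.2, -60.4]), array([44.9, 65.8]), 0.7) [318.2 254.4] [311.1 258.4] [array([ 0.4811, -0.0611,  0.0061]), np.float64(0.0049)]
roll (array([ 478.2, -134.9]), array([57.1, 57.5]), 0.7) [347.4 254.8] [316.1 268.4] [array([ 0.4765, -0.1342,  0.0207]), np.float64(0.0015)]
bushtop [array([ 0.4883, -0.4257,  0.0365]), np.float64(0.0031)]
plaintop [array([ 0.4771, -0.2372,  0.0363]), np.float64(0.0026)]
amber [array([ 0.4694, -0.3309,  0.0124]), np.float64(0.0027)]
[ 0.48685452 -0.42536565  0.036     ] [ 0.47661335 -0.13597563  0.021     ]
[[145.39999389648438, 246.10000610351562], [151.60000610351562, 254.89999389648438], [142.60000610351562, 260.8999938964844], [136.89999389648438, 252.39999389648438]]
[[ 0.958  0.287 -0.   ]
 [ 0.287 -0.958  0.   ]
 [-0.    -0.    -1.   ]] [ 0.17911222 -0.5986192   0.23748397]
[ 0.56015338 -0.06315784  0.13      ] [0.57130527 0.41091706 0.06      ]
[ 0.56015338 -0.06315784  0.13      ] [0.57130527 0.41091706 0.06      ]
```

```bash
python3 -m pendant '[0,0,0,0,0,0.146,0.0918, 0,0,0,0,0,0.146,0.0918, 0.05,-0.02,0,0,0,0,0.0918, 0.05,-0.02,0,0,0,0,0.0918, 0.05,-0.02,0,0,0,0,0.0918, 0.05,-0.03,0,0,0,0,0.0918, 0.045,-0.04,0,0,0,0,0.0918, 0.043,-0.04,0,0,0,0,0.0918]'
python3 -m pendant '[0,-0.045,0,0,0,0,0.08, 0,-0.045,0,0,0,0,0.08, 0,-0.045,0,0,0,0,0.08, 0,-0.045,0,0,0,0,0.08, 0,-0.045,0,0,0,0,0.08, 0,-0.045,0,0,0,0,0.08, 0,-0.045,0,0,0,0,0.08, 0,-0.045,0,0,0,0,0.08]'; python3 -c "
from h import *
o=observe();print(R.from_rotvec(o['ee_rot']).as_matrix().round(3))"
```

```text
clock: 1.3
position: [0.4689, -0.4277, 0.2376]
ee_rot: [3.142, -0.002, 0.0]
force: [0.4, -0.1, -0.2]
width: 0.998
gripper_force: 0.0
clock: 2.3
position: [0.4677, -0.0677, 0.2379]
ee_rot: [3.141, -0.002, 0.001]
force: [1.1, 0.5, 0.3]
width: 0.87
gripper_force: 0.0
[[ 1.    -0.001  0.001]
 [-0.001 -1.    -0.   ]
 [ 0.001  0.    -1.   ]]
```

```bash
python3 -m pendant '[0,-0.045,0,0,0,0,0.076, 0,-0.045,0,0,0,0,0.076, 0,-0.045,0,0,0,0,0.076, 0,-0.045,0,0,0,0,0.076, 0,-0.045,0.01,0,0,0,0.076, 0,-0.032,0.03,0,0,0,0.076, 0,0,0.05,0,0,0,0.076, 0,0,0.05,0,0,0,0.076, 0,0,0.02,0,0,0,0.076, 0,0,0,0,0,0,0.076]'
python3 - <<'E'
from h import *
t=get_image("top");s=get_image("side")
a=cv2.resize(t[215:295,150:270],None,fx=5,fy=5,interpolation=cv2.INTER_CUBIC)
b=cv2.resize(s[160:240,240:320],None,fx=5,fy=5,interpolation=cv2.INTER_CUBIC);b=cv2.resize(b,(200,200))
a[:200,-200:]=b
cv2.imwrite("pics/c4.png",a[:,:,::-1])
E
```

```text
clock: 3.55
position: [0.4672, 0.1874, 0.0764]
ee_rot: [3.14, -0.002, -0.005]
force: [-0.1, 0.1, -0.4]
width: 0.829
gripper_force: 0.0
```

View pics/c4.png

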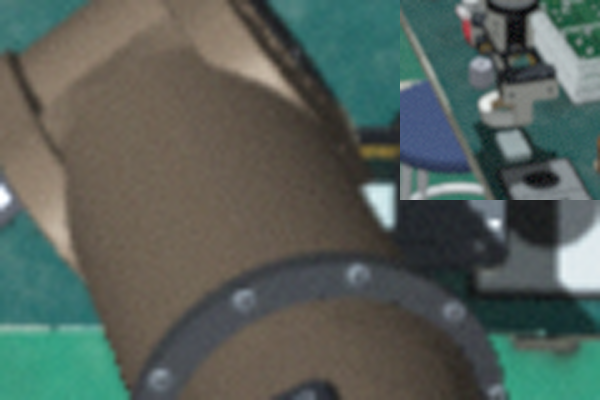

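The arm covers the block in the top picture. The side picture (inset) now shows it free, at about (286,218), so I'll measure it there.

Run:
```python
from m import *
s=get_image("side")
q=blobs(s,"side",(272,206,28,21),"bright",6)
for k in q: print(k.min(0),k.max(0),desc(k,"side",.012))
cv2.imwrite("pics/c5.png",cv2.resize(s[185:245,240:320],None,fx=8,fy=8,interpolation=cv2.INTER_CUBIC)[:,:,::-1])
for c in [(.445,.156),(.445,.221),(.489,.156),(.489,.221)]: print(c,proj("side",(*c,.012)).round(1))
```

```text
[279.08334 212.41667] [290.75 221.75] (array([468.5, 191.2]), array([57.7, 32.1]), 89.8)
(0.445, 0.156) [281.1 223.3]
(0.445, 0.221) [276.1 213.7]
(0.489, 0.156) [293.1 221.4]
(0.489, 0.221) [287.8 211.9]
```

View pics/c5.png

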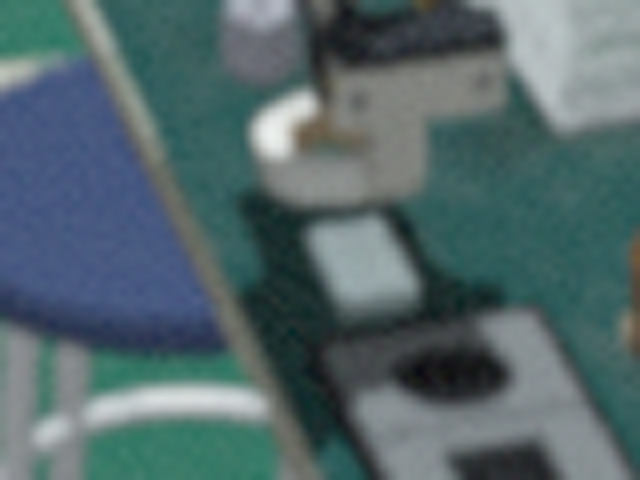

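```bash
python3 -m pendant '[0.001,-0.002,0,0,0,0,0.074, 0,0,0.02,0,0,0,0.074, 0,0,0.015,0,0,0,0.074, 0,0,0.01,0,0,0,0.074, 0,0,0,0,0,0,0.074]'
python3 -c "
from h import *
o=observe();print(o['position'],o['force'],o['width']*.0918)"
```

```text
clock: 4.32
position: [0.4688, 0.1897, 0.0322]
ee_rot: [3.141, -0.002, -0.002]
force: [-0.2, 1.0, -0.6]
width: 0.806
gripper_force: 0.0
[0.46878676 0.18967022 0.03215632] [-0.15433341  1.00250152 -0.64717837] 0.07398545273088548
```

```bash
python3 -m pendant '[0,0,0.009,0,0,0,0.074, 0,0,0.008,0,0,0,0.074, 0,0,0,0,0,0,0.074]'
python3 -m pendant '[0,0,0,0,0,0,0.05, 0,0,0,0,0,0,0.05, 0,0,0,0,0,0,0.05, 0,0,0,0,0,0,0.05]' 12
```

```text
clock: 4.7
position: [0.4688, 0.1897, 0.0151]
ee_rot: [3.141, -0.002, -0.002]
force: [-0.5, 0.4, 0.1]
width: 0.808
gripper_force: 0.0
clock: 5.2
position: [0.4693, 0.1899, 0.0159]
ee_rot: [-3.141, 0.002, -0.001]
force: [0.5, -0.4, 0.4]
width: 0.652
gripper_force: 12.0
```

```bash
python3 -m pendant '[0,0,-0.02,0,0,0,0.05, 0,0,-0.03,0,0,0,0.05, 0.005,0.02,-0.01,0,0,0,0.05, 0.005,0.04,0,0,0,0,0.05, 0,0.045,0,0,0,0,0.05, 0,0.045,0,0,0,0,0.05, 0,0.045,0,0,0,0,0.05, 0,0.035,0,0,0,0,0.05, 0,0.02,0,0,0,0,0.05, 0,0,0,0,0,0,0.05]'
python3 - <<'E'
from m import *
o=observe();print(o["position"],o["width"]*.0918)
s=get_image("side")
X=o["position"]
cv2.imwrite("pics/c6.png",cv2.resize(s[215:295,260:360],None,fx=7,fy=7,interpolation=cv2.INTER_CUBIC)[:,:,::-1])
E
```

```text
clock: 6.45
position: [0.4786, -0.0619, 0.0757]
ee_rot: [3.141, -0.007, -0.0]
force: [-0.6, 0.1, -0.4]
width: 0.647
gripper_force: 12.0
[ 0.47863957 -0.06185963  0.07567223] 0.05940464612593379
```

View pics/c6.png

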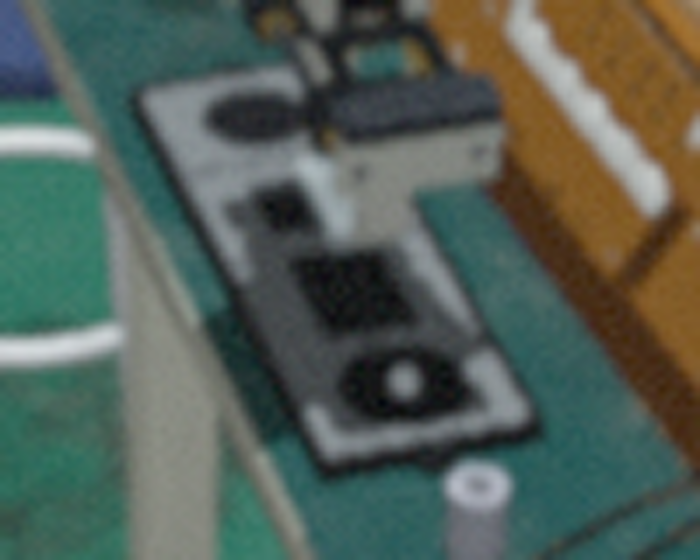

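The block is held (about (306,243) in the side picture, above its bay). I'll lower it.

```bash
python3 -m pendant '[0,-0.001,0.015,0,0,0,0.05, 0,0,0.015,0,0,0,0.05, 0,0,0.010,0,0,0,0.05, 0,0,0.004,0,0,0,0.05, 0,0,0.002,0,0,0,0.05, 0,0,0,0,0,0,0.05]'
python3 -c "
from h import *
o=observe();print(o['position'],o['force'],o['width']*.0918)"
```

```text
clock: 7.25
position: [0.479, -0.0592, 0.0298]
ee_rot: [3.142, -0.002, 0.0]
force: [-0.1, -0.0, -0.4]
width: 0.653
gripper_force: 12.0
[ 0.47903845 -0.05915045  0.02982558] [-0.13700554 -0.04975017 -0.43256486] 0.05997166841987742
```

Down 2 mm more, then release to 70 mm and rise.

```bash
python3 -m pendant '[0,0.001,0.0015,0,0,0,0.05, 0,0,0,0,0,0,0.05, 0,0,0,0,0,0,0.07, 0,0,0,0,0,0,0.07, 0,0,-0.02,0,0,0,0.07, 0,0,-0.04,0,0,0,0.07, 0,0,-0.04,0,0,0,0.07, 0,0.045,-0.03,0,0,0,0.08, 0,0.045,0,0,0,0,0.08, 0,0.045,0,0,0,0,0.08]'
python3 -m pendant '[0,0.045,0,0,0,0,0.08, 0,0.045,0,0,0,0,0.08, 0,0.045,0,0,0,0,0.08]'
python3 - <<'E'
from m import *
t=get_image("top");s=get_image("side")
for r in blobs(t,"top",(304,240,28,30),"dark")[:3]: print("dark",desc(r,"top",.012))
cv2.imwrite("pics/c7.png",np.hstack([cv2.resize(t[225:285,240:330],(540,360),interpolation=cv2.INTER_CUBIC),cv2.resize(s[215:295,285:340],(248,360),interpolation=cv2.INTER_CUBIC)])[:,:,::-1])
E
```

```text
clock: 8.5
position: [0.4789, -0.1966, 0.159]
ee_rot: [3.141, -0.002, 0.002]
force: [1.5, -0.1, -1.4]
width: 0.871
gripper_force: 0.0
clock: 8.88
position: [0.4784, -0.3315, 0.1583]
ee_rot: [3.142, -0.002, 0.0]
force: [1.4, -0.1, -0.0]
width: 0.869
gripper_force: 0.0
dark (array([497.7, -59.9]), array([61.6,  5.7]), 88.3)
```

View pics/c7.png

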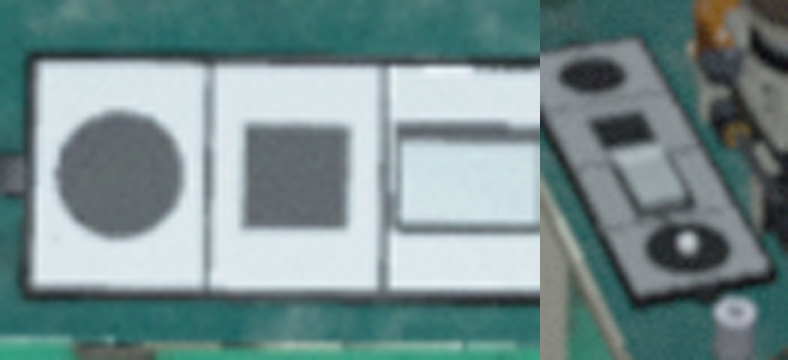

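The block lies flat in its outline, about 2–3 mm low in x, which is well within the 12 mm limit. The post bay beside it is free. On to the amber roll.

```bash
python3 -m pendant '[-0.009,-0.001,0.03,0,0,0,0.076, 0,0,0.04,0,0,0,0.076, 0,0,0.02,0,0,0,0.076, 0,0,0.01,0,0,0,0.076, 0,0,0,0,0,0,0.076]'
python3 -m pendant '[0,0,0.012,0,0,0,0.076, 0,0,0.012,0,0,0,0.076, 0,0,0.008,0,0,0,0.076, 0,0,0,0,0,0,0.076]'
```

```text
clock: 9.6
position: [0.4695, -0.3287, 0.058]
ee_rot: [-3.141, 0.001, 0.001]
force: [0.8, -0.4, 0.1]
width: 0.829
gripper_force: 0.0
clock: 10.1
position: [0.469, -0.3289, 0.0254]
ee_rot: [-3.141, 0.002, 0.002]
force: [0.0, 0.3, 0.1]
width: 0.828
gripper_force: 0.0
```

```bash
python3 -m pendant '[0,0.001,0.008,0,0,0,0.076, 0,0,0,0,0,0,0.05, 0,0,0,0,0,0,0.05, 0,0,0,0,0,0,0.05, 0,0,0,0,0,0,0.05]' 12
python3 -m pendant '[0,0,-0.02,0,0,0,0.05, 0,0,-0.03,0,0,0,0.05, 0,0,-0.03,0,0,0,0.05, 0,0,-0.02,0,0,0,0.05, 0,0,0,0,0,0,0.05]'
python3 - <<'E'
from m import *
s=get_image("side")
cv2.imwrite("pics/c8.png",cv2.resize(s[255:345,290:390],None,fx=6,fy=6,interpolation=cv2.INTER_CUBIC)[:,:,::-1])
E
```

```text
clock: 10.72
position: [0.4696, -0.3302, 0.0184]
ee_rot: [3.141, -0.002, 0.0]
force: [-0.0, 0.5, -0.6]
width: 0.634
gripper_force: 12.0
clock: 11.35
position: [0.4705, -0.3307, 0.1197]
ee_rot: [3.14, -0.002, 0.004]
force: [-0.0, 0.6, -0.5]
width: 0.644
gripper_force: 12.0
```

View pics/c8.png

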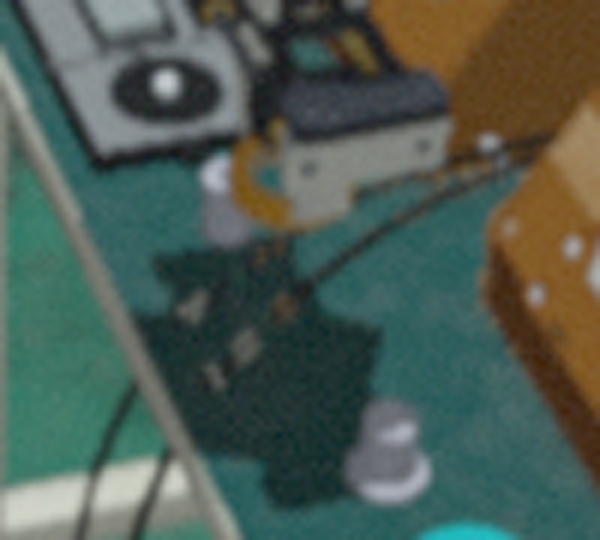

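The amber roll is held level, at about (335,285) in the side picture. Now to the post.

```bash
python3 -m pendant '[0.003,-0.025,0,0,0,0,0.05, 0.004,-0.045,0,0,0,0,0.05, 0,-0.045,0,0,0,0,0.05, 0,-0.045,0,0,0,0,0.05, 0,-0.025,0.01,0,0,0,0.05, 0,-0.009,0.03,0,0,0,0.05, 0,0,0.02,0,0,0,0.05, 0,0,0.01,0,0,0,0.05, 0,0,0,0,0,0,0.05]'
python3 -c "
from h import *
o=observe();print(o['position'],o['width']*.0918,proj('side',[.478,-.136,.05]))
s=get_image('side')
cv2.imwrite('pics/c9.png',cv2.resize(s[225:300,280:360],None,fx=7,fy=7,interpolation=cv2.INTER_CUBIC)[:,:,::-1])"
```

```text
clock: 12.52
position: [0.476, -0.1362, 0.0473]
ee_rot: [-3.141, 0.002, 0.003]
force: [-0.2, 0.5, 0.3]
width: 0.639
gripper_force: 12.0
[ 0.47604628 -0.13617594  0.04733676] 0.05870323718757925 [317.25196659 261.18099858]
```

View pics/c9.png

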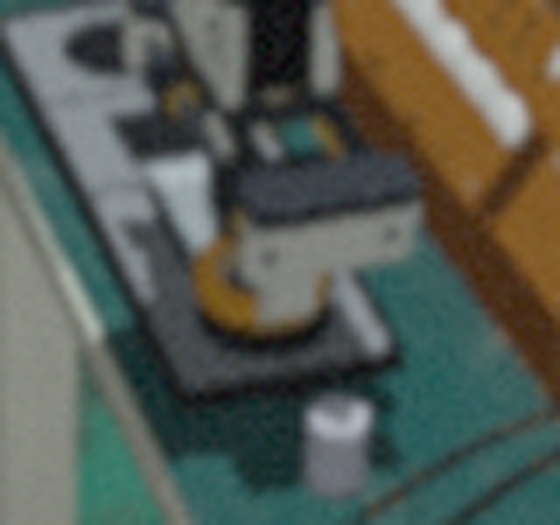

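```bash
python3 -m pendant '[0.001,0.001,0.006,0,0,0,0.05, 0,0,0.005,0,0,0,0.05, 0,0,0,0,0,0,0.05, 0,0,0,0,0,0,0.05]'
python3 -m pendant '[0,0,0,0,0,0,0.07, 0,0,0,0,0,0,0.07, 0,0,0,0,0,0,0.07, 0,0,-0.02,0,0,0,0.075, 0,0,-0.03,0,0,0,0.075, 0,0,-0.04,0,0,0,0.06, 0,0.045,-0.03,0,0,0,0.06, 0,0.045,0,0,0,0,0.06, 0,0.045,0,0,0,0,0.06, 0,0.045,0,0,0,0,0.06]'
python3 - <<'E'
from m import *
t=get_image("top");s=get_image("side")
cv2.imwrite("pics/c10.png",np.hstack([cv2.resize(t[225:285,290:380],(480,320),interpolation=cv2.INTER_CUBIC),cv2.resize(s[225:295,285:350],(297,320),interpolation=cv2.INTER_CUBIC)])[:,:,::-1])
for n,im,r in(("top",t,(330,235,38,40)),("side",s,(300,250,34,34))):
  for q in blobs(im,n,r,"amber")[:2]:print(n,desc(q,n,.024))
  for q in blobs(im,n,r,"bright")[:0]:print(n,desc(q,n,.021))
E
```

```text
clock: 13.08
position: [0.4778, -0.1372, 0.0373]
ee_rot: [3.142, -0.002, 0.0]
force: [-0.2, 0.2, -0.9]
width: 0.64
gripper_force: 12.0
clock: 14.32
position: [0.4774, -0.3186, 0.1575]
ee_rot: [3.141, -0.002, 0.001]
force: [-0.3, -0.3, -0.4]
width: 0.656
gripper_force: 0.0
top (array([ 477. , -135.8]), array([59.2, 60.2]), 0.7)
side (array([ 479.5, -135. ]), array([74.5, 58.3]), 70.4)
```

View pics/c10.png

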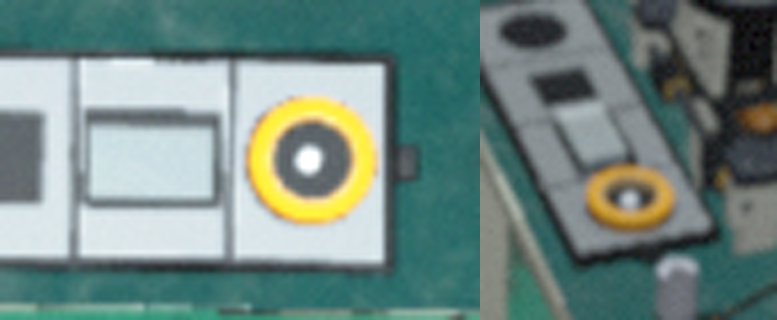

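The roll lies flat and centred on its post (top (347,255)). Next the flanged bush at (0.4875, −0.425).

```bash
python3 -m pendant '[0.005,0.04,0,0,0,0,0.05, 0.005,0.04,0,0,0,0,0.05, 0,0.0265,0.01,0,0,0,0.05, 0,0,0.03,0,0,0,0.05, 0,0,0.03,0,0,0,0.05, 0,0,0.015,0,0,0,0.05, 0,0,0,0,0,0,0.05]'
python3 - <<'E'
from m import *
o=observe();print(o["position"],o["force"],o["width"]*.0918)
s=get_image("side")
for q in blobs(s,"side",(343,318,24,26),"bright"): print(q.mean(0),desc(q,"side",.036),desc(q,"side",.005))
E
```

```text
clock: 15.3
position: [0.4869, -0.4228, 0.0711]
ee_rot: [-3.14, 0.001, 0.003]
force: [0.1, 0.8, 1.2]
width: 0.546
gripper_force: 0.0
[ 0.48686286 -0.42278428  0.07110343] [0.10350289 0.78538117 1.20230514] 0.05008933773045669
```

```bash
python3 -m pendant '[0.001,0.002,0.015,0,0,0,0.05, 0,0,0.015,0,0,0,0.05, 0,0,0.011,0,0,0,0.05, 0,0,0,0,0,0,0.05]'
python3 -m pendant '[0,0,0,0,0,0,0.015, 0,0,0,0,0,0,0.015, 0,0,0,0,0,0,0.015, 0,0,0,0,0,0,0.015]' 20
```

```text
clock: 15.85
position: [0.4877, -0.4251, 0.0299]
ee_rot: [-3.14, 0.002, 0.003]
force: [-0.2, -0.3, 0.0]
width: 0.542
gripper_force: 0.0
clock: 16.35
position: [0.4886, -0.4259, 0.0317]
ee_rot: [3.141, -0.002, 0.001]
force: [-0.5, 0.4, 2.4]
width: 0.269
gripper_force: 20.0
```

```bash
python3 -m pendant '[0,0,-0.02,0,0,0,0.015, 0,0,-0.04,0,0,0,0.015, 0,-0.02,-0.03,0,0,0,0.015, -0.005,-0.04,0,0,0,0,0.015, -0.005,-0.045,0,0,0,0,0.015, 0,-0.045,0,0,0,0,0.015, 0,-0.045,0,0,0,0,0.015, 0,-0.045,0,0,0,0,0.015, 0,-0.045,0,0,0,0,0.015, 0,-0.045,0,0,0,0,0.015]'
python3 -m pendant '[0,-0.045,0,0,0,0,0.015, 0,-0.045,0,0,0,0,0.015, 0,-0.045,0,0,0,0,0.015, 0,-0.03,0,0,0,0,0.015, 0,-0.02,0.01,0,0,0,0.015, 0,0,0.03,0,0,0,0.015, 0,0,0.02,0,0,0,0.015, 0,0,0,0,0,0,0.015]'
```

```text
clock: 17.6
position: [0.4791, -0.0943, 0.1226]
ee_rot: [3.141, -0.002, 0.003]
force: [0.9, 0.0, -0.9]
width: 0.269
gripper_force: 20.0
clock: 18.6
position: [0.4785, 0.0892, 0.0611]
ee_rot: [3.141, -0.002, -0.002]
force: [-0.3, -0.8, -0.3]
width: 0.267
gripper_force: 20.0
```

```bash
python3 -m pendant '[0,-0.001,0.01,0,0,0,0.015, 0,0,0.008,0,0,0,0.015, 0,0,0.003,0,0,0,0.015, 0,0,0.001,0,0,0,0.015, 0,0,0,0,0,0,0.015]'
```

```text
clock: 19.23
position: [0.479, 0.0903, 0.0396]
ee_rot: [3.141, -0.002, -0.0]
force: [-2.4, -0.2, 3.6]
width: 0.266
gripper_force: 20.0
```

```bash
python3 -m pendant '[0,0,0,0,0,0,0.045, 0,0,0,0,0,0,0.045, 0,0,0,0,0,0,0.045, 0,0,-0.03,0,0,0,0.05, 0,0,-0.045,0,0,0,0.05, 0,0,-0.045,0,0,0,0.05, -0.002,-0.04,0,0,0,0,0.05, -0.002,-0.04,0,0,0,0,0.05, -0.002,-0.04,0,0,0,0,0.05, -0.001,-0.04,0,0,0,0,0.05]'
python3 - <<'E'
from m import *
t=get_image("top");s=get_image("side")
for n,im,r in(("top",t,(246,238,28,32)),("side",s,(284,216,26,24))):
    x,y,w,h=r
    c=cv2.resize(im[y:y+h,x:x+w],(320,340),interpolation=cv2.INTER_CUBIC)
    globals()[n+"c"]=c
u=proj("side",(.472,.379,.034)).astype(int);print(u)
c=cv2.resize(s[u[1]-14:u[1]+18,u[0]-16:u[0]+16],(320,340),interpolation=cv2.INTER_CUBIC)
d=cv2.resize(t[240:268,130:158],(320,340),interpolation=cv2.INTER_CUBIC)
cv2.imwrite("pics/c11.png",np.vstack([np.hstack([topc,sidec]),np.hstack([d,c])])[:,:,::-1][:680])
cv2.imwrite("pics/c11.png",cv2.resize(cv2.imread("pics/c11.png"),(560,595)))
for q in blobs(s,"side",(u[0]-12,u[1]-8,24,14),"bright"): print(q.mean(0),desc(q,"side",.034))
E
```

```text
clock: 20.48
position: [0.4721, 0.2515, 0.1592]
ee_rot: [3.142, -0.002, 0.0]
force: [-0.1, -0.8, 0.7]
width: 0.545
gripper_force: 0.0
[271 186]
[272.01974 185.27632] (array([475.7, 385.2]), array([31.9, 33. ]), 29.5)
```

View pics/c11.png

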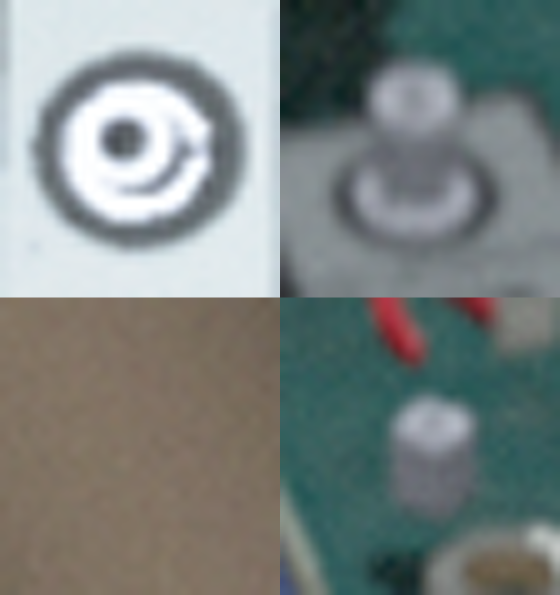

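The bush stands upright, centred in its recess. The spacer stands at about (272,186) in the side picture, agreeing with the top estimate within a few mm. Its sides are turned about 36°.

```bash
python3 -m pendant '[0.001,-0.04,0,0,0,0,0.055, 0,-0.04,0,0,0,0,0.055, 0,-0.04,0,0,0,0,0.055, 0,-0.0085,0,0,0,-0.15,0.055, 0,0,0,0,0,-0.16,0.055, 0,0,0.02,0,0,-0.16,0.055, 0,0,0.03,0,0,-0.16,0.055, 0,0,0.03,0,0,0,0.055, 0,0,0.01,0,0,0,0.055, 0,0,0,0,0,0,0.055]'
python3 - <<'E'
from m import *
o=observe();print(o["position"],R.from_rotvec(o["ee_rot"]).as_matrix().round(3).tolist(),o["force"])
E
```

```text
clock: 21.82
position: [0.4734, 0.3784, 0.069]
ee_rot: [2.987, 0.971, -0.001]
force: [-0.2, -0.5, -0.1]
width: 0.601
gripper_force: 0.0
[0.47342284 0.37837795 0.06900717] [[0.809, 0.588, -0.001], [0.588, -0.809, -0.001], [-0.001, 0.0, -1.0]] [-0.16192403 -0.46000209 -0.07751791]
```

```bash
python3 -m pendant '[0.001,-0.001,0.012,0,0,0,0.055, 0,0,0.012,0,0,0,0.055, 0,0,0.01,0,0,0,0.055, 0,0,0.007,0,0,0,0.055, 0,0,0,0,0,0,0.055]'
python3 -m pendant '[0,0,0,0,0,0,0.015, 0,0,0,0,0,0,0.015, 0,0,0,0,0,0,0.015, 0,0,0,0,0,0,0.015, 0,0,0,0,0,0,0.015]' 20
```

```text
clock: 22.45
position: [0.4733, 0.38, 0.0275]
ee_rot: [2.987, 0.971, -0.002]
force: [-0.4, -0.0, 0.9]
width: 0.6
gripper_force: 0.0
clock: 23.08
position: [0.4738, 0.3802, 0.0284]
ee_rot: [2.988, 0.971, 0.0]
force: [-0.9, -0.5, 2.9]
width: 0.28
gripper_force: 19.8
```

```bash
python3 -m pendant '[0,0,-0.02,0,0,0,0.015, 0,0,-0.04,0,0,0,0.015, 0,0,-0.04,0,0,0.15,0.015, 0,0,0,0,0,0.16,0.015, 0,0,0,0,0,0.16,0.015, 0,0,0,0,0,0.16,0.015, 0,0.03,0,0,0,0,0.015, 0.004,0.045,0,0,0,0,0.015, 0,0.045,0,0,0,0,0.015, 0,0.045,0,0,0,0,0.015]'
python3 -m pendant '[0,0.045,0,0,0,0,0.015, 0,0.045,0,0,0,0,0.015, 0,0.045,0,0,0,0,0.015, 0,0.04,0,0,0,0,0.015, 0,0.025,0,0,0,0,0.015, 0,0,0.03,0,0,0,0.015, 0,0,0.03,0,0,0,0.015, 0,0,0.01,0,0,0,0.015, 0,0,0,0,0,0,0.015]'
```

```text
clock: 24.32
position: [0.4774, 0.2142, 0.1294]
ee_rot: [-3.141, 0.001, -0.002]
force: [1.8, 0.1, -1.0]
width: 0.28
gripper_force: 19.8
clock: 25.45
position: [0.4772, 0.0155, 0.0586]
ee_rot: [-3.142, 0.001, 0.0]
force: [-0.5, 0.7, -0.3]
width: 0.282
gripper_force: 19.8
```

```bash
python3 -m pendant '[0.001,0,0.01,0,0,0,0.015, 0,0,0.008,0,0,0,0.015, 0,0,0.003,0,0,0,0.015, 0,0,0.001,0,0,0,0.015, 0,0,0,0,0,0,0.015]'
```

```text
clock: 26.08
position: [0.4782, 0.0153, 0.0364]
ee_rot: [3.142, -0.002, 0.0]
force: [0.4, 0.2, -0.4]
width: 0.281
gripper_force: 19.8
```

```bash
python3 -m pendant '[0,0,0.001,0,0,0,0.015, 0,0,0,0,0,0,0.015, 0,0,0,0,0,0,0.042, 0,0,0,0,0,0,0.042, 0,0,0,0,0,0,0.042, 0,0,-0.03,0,0,0,0.042, 0,0,-0.045,0,0,0,0.042, 0,0,-0.045,0,0,0,0.042, 0,0.04,-0.03,0,0,0,0.042, 0,0.045,0,0,0,0,0.042]'
python3 -m pendant '[0,0.045,0,0,0,0,0.042, 0,0.045,0,0,0,0,0.042, 0,0.045,0,0,0,0,0.042, 0,0.045,0,0,0,0,0.042, 0,0.045,0,0,0,0,0.042, 0,0.045,0,0,0,0,0.042, 0,0.045,0,0,0,0,0.042, 0,0.03,0,0,0,0,0.042, 0,0,0,0,0,0,0.042, 0,0,0,0,0,0,0.042]'
python3 - <<'E'
from m import *
t=get_image("top");s=get_image("side")
for k,r,kd,z in(("white",(165,235,36,36),"bright",.018),("plain",(378,245,20,22),"bright",.036),("roll",(330,235,38,40),"amber",.024)):
    for q in blobs(t,"top",r,kd)[:2]: print(k,desc(q,"top",z))
a=cv2.resize(t[225:285,165:405],(800,200),interpolation=cv2.INTER_CUBIC);b=cv2.resize(s[195:295,265:345],(320,400),interpolation=cv2.INTER_CUBIC)
c=np.zeros((600,800,3),np.uint8);c[:200]=a;c[200:,:320]=b;c[200:,330:730]=cv2.resize(t[225:285,240:300],(400,400),interpolation=cv2.INTER_CUBIC)
cv2.imwrite("pics/c12.png",c[:,:,::-1])
E
```

```text
clock: 27.32
position: [0.4798, -0.0702, 0.1878]
ee_rot: [3.141, 0.001, 0.008]
force: [0.2, -0.7, -0.6]
width: 0.458
gripper_force: 0.0
clock: 28.58
position: [0.4777, -0.4138, 0.1848]
ee_rot: [-3.141, 0.001, 0.001]
force: [0.4, 0.3, 0.4]
width: 0.459
gripper_force: 0.0
white (array([479.2, 283.7]), array([72.7, 72. ]), 27.1)
plain (array([ 475.8, -236.5]), array([27.6, 27.2]), 89.9)
roll (array([ 477. , -135.8]), array([59.2, 60.2]), 0.7)
```

View pics/c12.png

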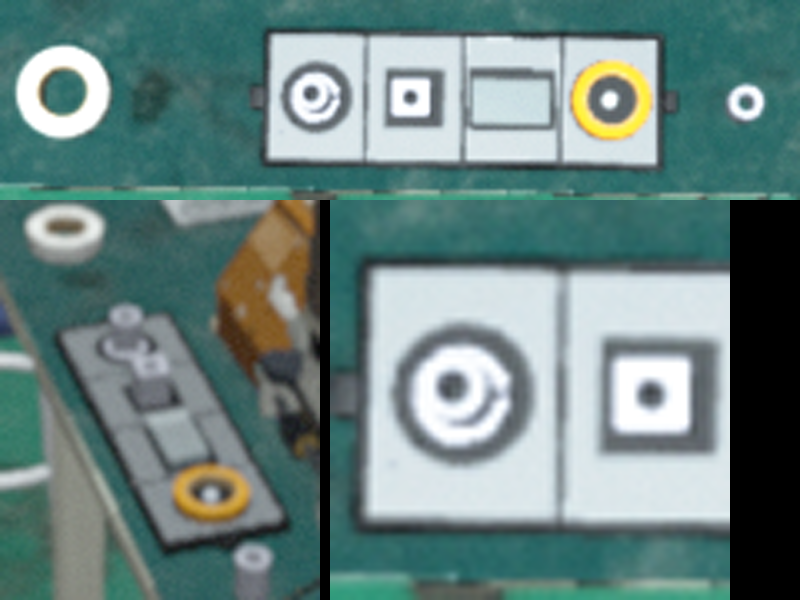

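All four parts are seated: bush at (259,254), spacer at (288,254), block at (318,255), roll at (347,255) in the top picture. The white roll and the plain bush read the same positions as at the start. Handing in.

```bash
python3 -c "
from cell import *
print(sign_off())"
```

```text
the job is handed in; nothing more can be done
None
```

The job is handed in at about 29 s: the last pictures showed all four kit parts seated in their own bays and released, with the block about 3 mm off centre, and the larger roll and plain bush within 1 mm of where they started; no verdict came back.

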